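Grease the crosshead of a hand-cranked firmness stand

ROBOT

A 6-joint arm with a two-finger parallel gripper is mounted at the origin on the work surface. World frame = base frame: x ahead of the robot, y to its left, z up, the work surface at z = 0. Lengths are in m, angles in rad, forces in N, time in s.
With the tool pointing down it reaches from about 0.35 to 0.975 m from the base axis. Payload 17.4 kg.
Tool frame: the origin (TCP) lies at the very end of the fingers, on their centre line; the grasp point (between the pads) lies 19 mm behind it; z points along the fingers, y is the line along which they close (so a half turn about z gives the same grasp; the last joint's range is limited). The gripper opens to 85 mm and grips with 20 to 120 N. Pads are 22 mm wide; open, the fingers measure 114 mm over their backs; the gripper's body (76 mm by 85 mm) begins 54 mm behind the grasp point. The pads swing forward as they close: fully open they stand 13 mm farther back than shut.
Start: joints at [1.143, 0.116, 1.442, -0, 1.584, -0.038], TCP at [0.257, 0.624, 0.231] pointing down, gripper open.
Joint ranges: [-2.83, 2.83], [-0.83, 2.19], [0.07, 2.5], [-1.14, 4.28], [0.01, 3], [-2.97, 2.97]. Speed limits (rad/s): [1.89, 1.89, 2.22, 3.14, 3.14, 3.14].

INTERFACE

Orientations are given as a rotation vector (axis times angle).
In Python, from bench import bot gives the robot as it stands.
- The arm moves only by the tool inch_along, called after ">>>" in YAML: its name, and indented under it one key for each argument. Schema: {"type":"object","properties":{"moves":{"type":"array","items":{"type":"array","prefixItems":[{"type":"array","items":{"type":"number"},"minItems":3,"maxItems":3},{"type":"array","items":{"type":"number"},"minItems":3,"maxItems":3},{"type":"number"}],"minItems":3,"maxItems":3},"minItems":1,"maxItems":8},"grip_force":{"type":"number"},"only":{"type":"string"},"quiet":{"type":"boolean"},"lines":{"type":"string"}},"required":["moves"],"additionalProperties":false}. moves is a list of rows, 1 to 8 of them, each written [[rx, ry, rz], [dx, dy, dz], opening]: a rotation vector rx, ry, rz in normalised numbers (1 is 4 rad), then dx, dy, dz in a scale on which 1.0 is 0.5 m, then the opening from 0.0 (shut) to 1.0 (fully open); each row is the pose to reach, as a shift and turn from the pose commanded when the call began, along the tool's axes at that moment; what a row does not reach only later rows make up. A row lasts 1/8 s, in which the tool goes at most 0.0625 m and 0.188 rad, less where a joint would pass 70% of its speed; a pose out of reach is approached as far as the arm can. The fingers move at their own pace and stop on an object; grip_force is the grip in N (left out, the last holds). Time passes only in rows, so rows that do not move let the fingers close. The tool returns the time, the measured TCP pose, the force, the opening and the grip force at its end. only (a regular expression) keeps the lines of the reply that match it, lines (a string "A,B") keeps lines A to B, and quiet returns only ok. No shift or turn number may pass 1 either way. Input that does not fit is refused with a message, and nothing moves.
- bot.sense(): the state, without advancing time (a new reading comes with each control period).
- bot.grab_frame(name): name is "scene" or "top" or "wrist"; returns a dict with "img" (400x640x3 uint8, red, green, blue), "K" (3x3 intrinsics, pixels), "distortion" ([k1, k2, p1, p2, k3] as OpenCV has them; the pictures are not rectified), "world_from_camera" (4x4, takes a point from camera to world coordinates). Camera axes: x right, y down, z forward; pixel columns grow to the right and rows downward; lengths in m; the calibration is good to about 2 mm. A picture is of the moment at which its call begins. There is no depth.
- bot.finish_job(): hands the job in; it is judged then, once.
The state is a dict: "time_s": time; "joints": joint angles; "dq": joint speeds; "tau": joint torques, N m; "ee_pos": TCP position; "eef_rot": TCP orientation; "force": force on the tool from outside, world axes, zero at the start; "moment": the same for the moment, N m; "grip_width": opening from 0.0 (shut) to 1.0 (fully open); "grasp_force": force on a finger pad.
Only numpy, scipy, OpenCV 4.12 (cv2) and the standard library are available. Lean on these libraries where they do the work, as an engineer would, in place of code of your own. Each camera call takes 0.05 s, during which the arm holds its last target. There are 200 camera calls.

TASK

Wind the stand's handwheel clockwise (seen from above) until the crosshead is right up at its top stop, so that its slanting grease nipple stands clear of the splash guard. Then take the push-type grease gun from the tool rack, press its coupler squarely onto the nipple until it snaps on, go on pushing the gun along the nipple's axis until its sprung nozzle is pressed right home into the barrel, and finish holding the gun pressed in there, still in the gripper. Leave the other tools and things on the bench where they are.

Things in the scene. Friction and masses are not known exactly. Their poses are not given: they have to be found in the camera images.
- stand: Hand-cranked screw stand for potato firmness, fixed to the bench. Base 220 x 200 x 22 mm (x -155 to 65); origin on the screw's axis at bench level; x to its back, y to its left, z up. Bridge top z = 198 mm; handwheel above it, 110 mm wide, rim top z = 224 mm. 3 mm splash guard sheets at y = +-92 to 95 mm (x -42 to 42), top edge z = 155 mm; a lower one (85 mm) at the back.
- wheel (a joint): Handwheel angle (rad), 0 to 15.08, growing clockwise seen from above, about the stand's z axis. At the stop, 15.08, the crosshead is up and the crank handle is on the stand's left (+y). Starts 1.4 to 2.2 turns before the stop; stays where left; about 0.15 N m turns it.
- handle_mid (a point): Middle of the upright black crank handle on the handwheel, 45 mm from the wheel's axis. Handle 20 mm in diameter, z from 225 to 274 mm (this point at z = 251 mm). It spins freely on its own pin, so it can be carried round without turning the wrist.
- crosshead (a joint): Height of the crosshead (grey block on the two rods) above its lowest position (m), 0 to 0.036, the top stop; it rises 15 mm a turn of the wheel. While it is low the splash guard stands in the way of the gun.
- nipple_tip (a point): Top of the grease nipple's ball head (9 mm, on a 5 mm neck), on the right-hand (-y) end of the crosshead. z points out along the nipple's axis, which leans 35 degrees from vertical towards the stand's -y. The hex begins 16.5 mm below this point. With the crosshead at the top stop it lies at stand x = 0, y = -79.5 mm, z = 167.7 mm.
- tool_rack: Wooden rack fixed to the bench, 76 x 230 mm, 70 mm high, with three 25 mm holes in a row along its y axis at y = -75, 0 and 75 mm. Origin at the centre of its underside. Three tools stand upright in it, in random order: the grease gun, a screwdriver and a T-handled hex key.
- gun: Push-type grease gun, about 0.34 kg, standing nose down in the rack: a plain straight steel cylinder with a domed dark cap. Origin under its nose collar, resting on the rack top; z along its axis to the cap. Collar 34 mm wide, 12 mm long; knurled barrel 28 mm wide up to z = 90 mm (grip there); cap top z = 105 mm. Below, in the hole: 10 mm nozzle tube and coupler, 18 mm wide, mouth at z = -53 mm.
- nozzle (a joint): How far the nozzle is pushed into the gun's barrel (m), 0 (out, sprung) to 0.014 (home). The spring starts at 13 N and takes 19.5 N when home.
- coupler_seat (a point): Seat inside the gun's coupler, on the gun's axis, z along the gun's z; 39.7 mm below the gun's origin while the nozzle is out. The mouth is 13.3 mm further down, bore 12.4 mm. Snapped on, this point meets the nipple tip. Four sprung jaws snap over the head in the last 9 mm and take 5 to 10 N, less than the nozzle spring.
- screwdriver: Screwdriver in the rack, black waisted handle 82 mm tall; leave it.
- t_key: Hex key with a 78 mm grey crossbar, in the rack; leave it.
- potato: Potato 91 mm long lying on the bench; leave it.
- knife: Kitchen knife with a blue handle, 320 mm long; leave it.
- beaker: Glass beaker 68 mm in diameter, 90 mm tall; leave it.
- specimen_jar: Amber specimen jar 60 mm in diameter, 130 mm tall; leave it.
- petri: Petri dish 92 mm in diameter, 16 mm high; leave it.
- slide_box: Grey box of slides 85 x 165 x 30 mm; leave it.

How it is judged:
On the way, in this order (a step that is already met when the one before it is completed fails the run):
1. the crosshead is wound up to its top stop (value of joint crosshead above 0.033 m), for 0.2 s.
2. the gun's coupler has snapped onto the nipple, square to it (z of coupler_seat in the frame of nipple_tip below 0.003 m and distance between coupler_seat and nipple_tip below 0.005 m and angle between the z axis of coupler_seat and the z axis of nipple_tip, either way round below 0.175 rad and value of joint crosshead above 0.033 m), for 0.2 s.
At the end, for the whole second after the job is handed in: Crosshead within 3 mm of its top stop; coupler snapped on (seat at most 3 mm above the nipple's tip along its axis, within 5 mm of it) and square within 10 degrees; the gripper holds the gun with the nozzle at least 9 mm of its 14 mm in, bearing on the nipple with over 8 N (all of step 2 and value of joint nozzle above 0.009 m and contact force between gun and stand above 8 N and contact force between the fingers and gun above 3 N); the arm keeps its last pose, push and grip.
It fails at once if another tool in the rack is moved by more than 30 mm (distance of any of screwdriver, t_key from where it was at the start of the episode above 0.03 m).
It fails at once if something else lying on the bench is moved by more than 50 mm (distance of any of potato, knife, beaker, specimen_jar, petri, slide_box from where it was at the start of the episode above 0.05 m).
It also fails if it takes over 67 s, if anything falls off the work surface, if the arm or the gripper's body presses on something with over 40 N, if the wrist force passes 120 N, or if a joint passes its speed limit or range.

## Working session

There is one attempt and no reset: what is moved stays moved. The work goes in short steps, Python scripts to look and compute and a tool call to move; the robot and the scene stay as the last step left them, time stands still between calls to the robot, and variables do not carry over. Pictures are saved under pics/ and viewed, at most 10 in all, crops included, and the job is handed in when it is done.

```bash
ls; mkdir -p pics; python3 - <<'E'
from bench import bot
import cv2,numpy as np
print(bot.sense())
for n in ["scene","top"]:
    f=bot.grab_frame(n); cv2.imwrite(f"pics/{n}0.png",f["img"][:,:,::-1]); print(n,f["K"],f["distortion"],f["world_from_camera"])
    np.savez(f"{n}0.npz",**{k:np.array(v) for k,v in f.items()})
E
```

```text
pics
{'time_s': 0.0, 'joints': array([ 1.14317304e+00,  1.16490475e-01,  1.44227629e+00, -1.20095382e-07,
        1.58401507e+00, -3.77975349e-02]), 'dq': array([-0.00311803, -0.0001924 ,  0.00074848,  0.00035245, -0.00036717,
        0.00195708]), 'tau': array([-1.36651292e-03, -7.31985283e+01, -6.32485557e+01, -1.24103831e-04,
        6.52622402e-03,  4.42956673e-05]), 'ee_pos': array([0.25644273, 0.62417472, 0.2305523 ]), 'eef_rot': array([-6.08413802e-01, -3.08183572e+00,  1.81749105e-03]), 'force': array([-0.79539767,  0.29657564,  0.03311965]), 'moment': array([ 0.00826121,  0.01711395, -0.0231056 ]), 'grasp_force': 0.0, 'grip_width': 1.002447831306635}
scene [[415.66271524   0.         323.78358438]
 [  0.         415.66271524 202.36975024]
 [  0.           0.           1.        ]] [-0.10621408  0.          0.          0.          0.        ] [[ 6.88310654e-01  5.06911175e-01 -5.18911847e-01  1.12717928e+00]
 [ 7.25415419e-01 -4.80039349e-01  4.93289665e-01 -4.71900788e-01]
 [ 9.55938838e-04 -7.15963186e-01 -6.98137380e-01  8.88716268e-01]
 [ 0.00000000e+00  0.00000000e+00  0.00000000e+00  1.00000000e+00]]
top [[450.66030498   0.         316.3713684 ]
 [  0.         450.66030498 199.12691929]
 [  0.           0.           1.        ]] [-0.03585893  0.          0.          0.          0.        ] [[ 0.02369276 -0.9890857   0.14542398  0.44096596]
 [-0.99954066 -0.02618631 -0.01525621  0.04401767]
 [ 0.01889782 -0.14499572 -0.98925179  1.33001634]
 [ 0.          0.          0.          1.        ]]
```

View pics/scene0.png

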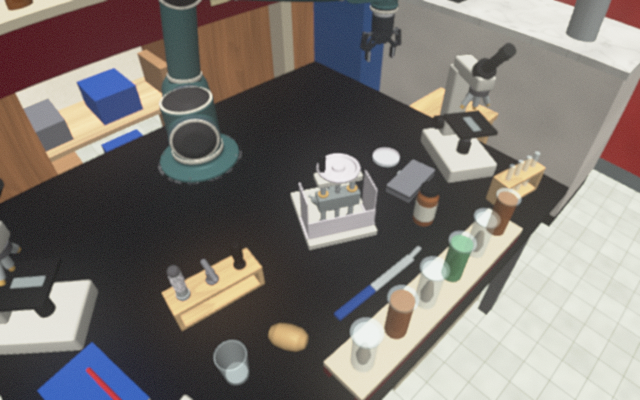

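View pics/top0.png

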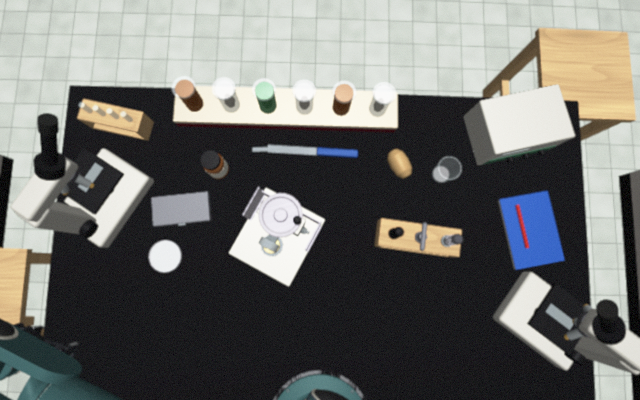

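The scene picture shows the stand near (335,200), with the wheel at (340,168). The rack holds the gun at (177,280), the T-key at (210,270) and the screwdriver at (240,258). In the top picture the wheel is at (281,215), its handle at (297,220) and the gun at (452,240). I'll enlarge the crops to read pixels accurately.

```bash
python3 - <<'E'
import cv2,numpy as np
t=cv2.imread("pics/top0.png"); s=cv2.imread("pics/scene0.png")
def c(im,x,y,w,h,k,step=10):
    o=cv2.resize(im[y:y+h,x:x+w],None,fx=k,fy=k,interpolation=cv2.INTER_CUBIC)
    for a in range(0,w,step): cv2.line(o,(a*k,0),(a*k,4 if (x+a)%50 else 12),(0,255,255),1)
    for a in range(0,h,step): cv2.line(o,(0,a*k),(4 if (y+a)%50 else 12,a*k),(0,255,255),1)
    return o
A=np.vstack([np.hstack([c(t,225,180,100,110,4)[:300*2],c(t,370,200,100,110,4)]) ])
cv2.imwrite("pics/ctop.png",A)
B=np.hstack([c(s,285,145,100,110,4),c(s,160,240,100,110,4)])
cv2.imwrite("pics/cscene.png",B)
E
```

```text
(no output)
```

View pics/ctop.png

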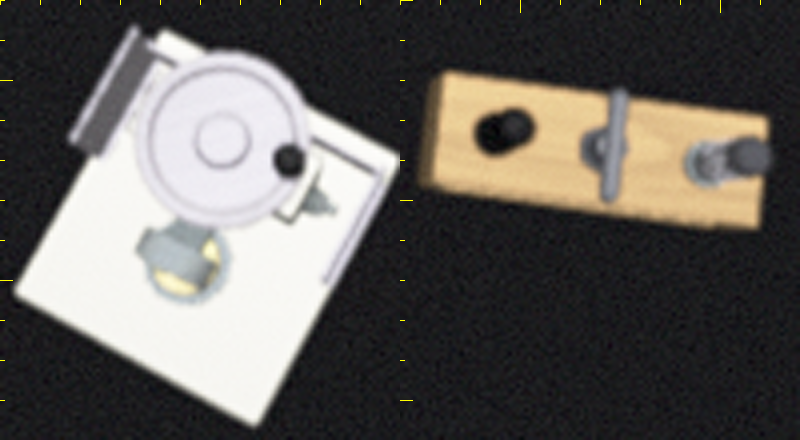

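View pics/cscene.png

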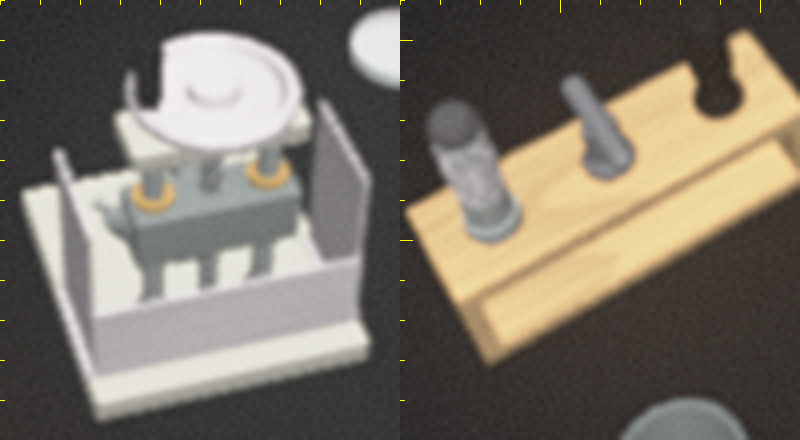

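The top crop (pixel = 225+X/4, 180+Y/4) shows the base corners at (15,292), (256,426), (398,158) and (165,30). It also shows the wheel centre at (224,139), the handle at (289,160) and the nipple at (318,203). On the right-hand part are the gun's cap at (750,156) and collar at (705,163). The scene crop shows the cap at (452,115), the collar at (492,222) and the wheel centre at (216,92).

```bash
cat > cam.py <<'E'
import numpy as np,cv2
from scipy.optimize import least_squares
from scipy.spatial.transform import Rotation as R
def load(n): return dict(np.load(n))
def proj(f,P):
    T=np.linalg.inv(f["world_from_camera"])
    return cv2.projectPoints(np.atleast_2d(P).astype(float),cv2.Rodrigues(T[:3,:3])[0],T[:3,3],f["K"],f["distortion"])[0][:,0]
def ray(f,uv):
    p=cv2.undistortPoints(np.array([[uv]],float),f["K"],f["distortion"])[0,0]
    W=f["world_from_camera"]; return W[:3,3],W[:3,:3]@np.array([*p,1])
def atz(f,uv,z):
    o,d=ray(f,uv); return o+d*(z-o[2])/d[2]
def tri(obs):  # [(frame,uv)] -> point, rms px
    g=lambda P:np.concatenate([proj(f,P)[0]-uv for f,uv in obs])
    s=least_squares(g,atz(*obs[0],.15)); return s.x,np.abs(s.fun).max()
E
cat > a.py <<'E'
from cam import *
t,s=load("top0.npz"),load("scene0.npz")
q=lambda x,y:(lambda X,Y:np.array([x+(X+.5)/4-.5,y+(Y+.5)/4-.5]))
a,b,c,d=q(225,180),q(270,200),q(285,145),q(60,240)  # b,d take full X
b=lambda X,Y:q(370,200)(X-400,Y); d=lambda X,Y:q(160,240)(X-400,Y)
S=[(t,a(15,292),(-.155,.1,.022)),(t,a(256,426),(-.155,-.1,.022)),(t,a(398,158),(.065,-.1,.022)),(t,a(165,30),(.065,.1,.022)),
(t,a(224,139),(0,0,.224)),(s,c(216,92),(0,0,.224)),(s,c(97,405),(.065,-.1,.022)),(s,c(368,345),(.065,.1,.022)),(s,c(22,192),(-.155,-.1,.022))]
Rk=[(t,b(443,72),(.038,.115,.07)),(t,b(768,116),(.038,-.115,.07)),(t,b(760,228),(-.038,-.115,.07)),(t,b(432,187),(-.038,.115,.07)),
(s,d(405,212),(-.038,-.115,.07)),(s,d(740,32),(-.038,.115,.07)),(s,d(802,108),(.038,.115,.07)),(s,d(460,302),(.038,-.115,.07))]
def fit(L,x0):
    w=lambda p,m:np.array([p[0],p[1],0])+R.from_euler('z',p[2]).apply(m)
    g=lambda p:np.concatenate([proj(f,w(p,m))[0]-uv for f,uv,m in L])
    r=least_squares(g,x0,loss='soft_l1'); print(r.x.round(4),g(r.x).reshape(-1,2).round(1).tolist()); return r.x
p=fit(S,[.4,.1,-.5]); r=fit(Rk,[.4,-.2,-.1])
print("wheel",tri([(t,a(224,139)),(s,c(216,92))]))
print("cap",tri([(t,b(750,156)),(s,d(452,115))]),atz(t,b(750,156),.172))
print("collar",tri([(t,b(705,163)),(s,d(492,222))]),atz(t,b(705,163),.076))
g=[r[0],r[1]]+R.from_euler('z',r[2]).as_matrix()[:2,:2]@[0,-.075]; print("gun hole",g)
h=atz(t,a(289,160),.274); v=R.from_euler('z',-p[2]).apply(h-[p[0],p[1],0]); print("handle",h,v,np.degrees(np.arctan2(v[1],v[0])),np.hypot(*v[:2]))
E
python3 a.py
```

```text
[ 0.5636  0.1141 -0.4747] [[-0.2, -0.2], [0.4, 0.1], [1.5, -0.2], [-0.0, -0.7], [0.0, -0.2], [-0.3, -1.4], [-0.4, -0.3], [0.9, -0.8], [0.0, -0.3]]
[ 0.5253 -0.2696 -0.1013] [[0.7, 1.3], [-0.1, 0.5], [-0.2, -0.7], [0.6, -0.6], [0.1, -0.0], [0.6, -0.6], [0.7, -0.6], [-0.6, 0.4]]
wheel (array([0.56394877, 0.11469458, 0.2191777 ]), np.float64(0.11171829792226617))
cap (array([ 0.51733364, -0.34170135,  0.17056878]), np.float64(0.19542969598262516)) [ 0.51750131 -0.34071807  0.172     ]
collar (array([ 0.51772995, -0.34417931,  0.06972932]), np.float64(0.5808135236860608)) [ 0.51821971 -0.3406181   0.076     ]
gun hole [ 0.51770618 -0.34424217]
handle [0.5462898 0.0724142 0.274    ] [ 0.00364246 -0.04501647  0.274     ] -85.37404568989429 0.04516358824501226
```

Both fits agree with the given sizes. The handle radius comes out at 45.2 mm, and it sits at -85.4° in the stand's frame, so there are 544.6° (1.51 turns) clockwise to go. Next I'll write a pose-delta helper and work out the first move.

```bash
cat >> cam.py <<'E'
STAND=np.array([.5636,.1141,0]); SR=R.from_euler('z',-.4747)
def down(yawy): # tool pointing down, tool y at world yaw
    y=np.array([np.cos(yawy),np.sin(yawy),0]); z=np.array([0,0,-1.]); return R.from_matrix(np.c_[np.cross(y,z),y,z])
def delta(pos,rot,st):
    r0=R.from_rotvec(st["eef_rot"]); return (r0.inv()*rot).as_rotvec().round(3),r0.inv().apply(np.array(pos)-st["ee_pos"]).round(4)
def hand(deg,z): return STAND+SR.apply([.045*np.cos(np.radians(deg)),.045*np.sin(np.radians(deg)),z])
E
python3 -c "
from cam import *; from bench import bot
s=bot.sense(); d=down(-.101)
print(hand(-85.4,.34),delta(hand(-85.4,.34),d,s),delta(hand(-85.4,.237),d,s))"
```

```text
[0.54630794 0.07255503 0.34      ] (array([-1.000e-03,  1.000e-03,  1.282e+00]), array([-0.4778, -0.4003, -0.109 ])) (array([-1.000e-03,  1.000e-03,  1.282e+00]), array([-0.4778, -0.4002, -0.006 ]))
```

Units first: shifts go in shares of 0.5 m and turns go in shares of 4 rad. So -0.33 m is -0.66, -0.285 m is -0.57, 1.282 rad is 0.3205.

>>> inch_along:
  moves:
    - [[0,0,0.025],[-0.04,-0.03,-0.12],1]
    - [[0,0,0.07],[-0.12,-0.1,-0.2],1]
    - [[0,0,0.115],[-0.21,-0.176,-0.218],1]
    - [[0,0,0.16],[-0.3,-0.252,-0.218],1]
    - [[0,0,0.205],[-0.39,-0.326,-0.218],1]
    - [[0,0,0.25],[-0.48,-0.4,-0.218],1]
    - [[0,0,0.2875],[-0.57,-0.476,-0.218],1]
    - [[0,0,0.3205],[-0.66,-0.552,-0.218],1]
  grip_force: 40

```text
time_s: 1.1
ee_pos: [0.4573, 0.2419, 0.3401]
eef_rot: [-2.335, -2.101, 0.0]
force: [1.2, -0.2, 0.3]
grip_width: 0.999
grasp_force: 0.0
```

```bash
python3 -c "
from cam import *; from bench import bot
s=bot.sense(); d=down(-.101)
print(s['joints'].round(2),delta(hand(-85.4,.34),d,s))"
```

```text
[ 0.44 -0.24  1.6  -0.    1.77  0.54] (array([-0.   ,  0.   , -0.004]), array([-1.590e-01,  1.063e-01,  1.000e-04]))
```

To row units: -0.159 m is -0.318, 0.106 m is 0.212.

>>> inch_along:
  moves:
    - [[0,0,0],[-0.1,0.066,0],1]
    - [[0,0,0],[-0.2,0.134,0],1]
    - [[0,0,0],[-0.28,0.188,0],1]
    - [[0,0,0],[-0.318,0.212,0],1]
    - [[0,0,0],[-0.318,0.212,0],1]

```text
time_s: 1.72
ee_pos: [0.5467, 0.0735, 0.3397]
eef_rot: [-2.333, -2.103, 0.001]
force: [-0.5, -0.2, 0.6]
grip_width: 0.995
grasp_force: 0.0
```

```bash
python3 -c "
from cam import *; from bench import bot
s=bot.sense(); d=down(-.101)
print(s['joints'].round(2),delta(hand(-85.4,.237),d,s))
f=bot.grab_frame('wrist'); cv2.imwrite('pics/w1.png',f['img'][:,:,::-1]); np.savez('w1.npz',**{k:np.array(v) for k,v in f.items()}); print(proj(f,hand(-85.4,.274)),proj(f,hand(0,.224)-hand(0,0)+STAND*1+[0,0,0]))"
```

```text
[ 0.09 -0.16  1.54 -0.    1.76  0.19] (array([-0.001,  0.   , -0.002]), array([-0.001 , -0.0002,  0.1027]))
[[319.3019471  212.28139985]] [[336.18097751 137.69787751]]
```

View pics/w1.png

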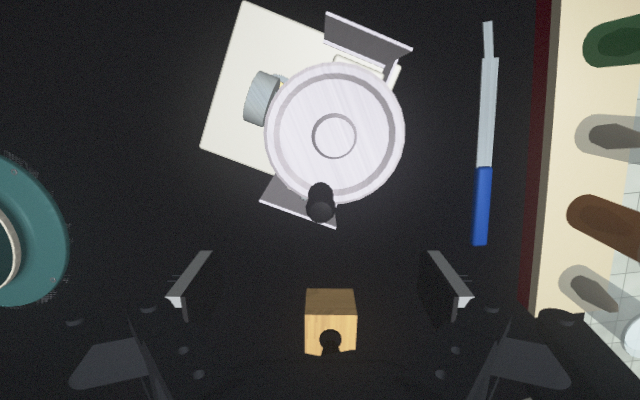

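In the wrist picture the handle's top is at (320,209), against (319,212) predicted. The wheel hub is at (335,135), against (336,138). They agree to about 2 mm, so I'll go down and grip the handle.

To row units: 0.102 m is 0.204, 0.1 m is 0.2.

>>> inch_along:
  moves:
    - [[0,0,0],[-0.002,0,0.07],1]
    - [[0,0,0],[-0.002,0,0.15],1]
    - [[0,0,0],[-0.002,0,0.2],1]
    - [[0,0,0],[-0.002,0,0.204],1]
    - [[0,0,0],[-0.002,0,0.204],0]
    - [[0,0,0],[-0.002,0,0.204],0]
    - [[0,0,0],[-0.002,0,0.204],0]
    - [[0,0,0],[-0.002,0,0.204],0]
  grip_force: 40

```text
time_s: 2.78
ee_pos: [0.5464, 0.0739, 0.2391]
eef_rot: [2.33, 2.106, 0.001]
force: [-0.8, -0.1, 2.5]
grip_width: 0.216
grasp_force: 38.9
```

```bash
python3 -c "
from cam import *; from bench import bot
s=bot.sense(); d=down(-.101); c=s['ee_pos']; p=SR.inv().apply(c-STAND)
print('stand pos',p,np.degrees(np.arctan2(p[1],p[0])),s['grip_width'],s['grasp_force'])
a0=-85.4
for a in range(15,360,15): print(a,delta(hand(a0-a,0),d,{**s,'ee_pos':hand(a0,0)})[1][:2].round(3),end='; ')"
```

```text
stand pos [ 0.00309804 -0.0436351   0.23905075] -85.93888745491923 0.215744629863143 38.91082048416138
15 [ 0.005 -0.011]; 30 [ 0.012 -0.02 ]; 45 [ 0.022 -0.027]; 60 [ 0.033 -0.031]; 75 [ 0.044 -0.032]; 90 [ 0.056 -0.03 ]; 105 [ 0.067 -0.025]; 120 [ 0.076 -0.018]; 135 [ 0.083 -0.008]; 150 [0.087 0.003]; 165 [0.088 0.014]; 180 [0.086 0.026]; 195 [0.081 0.037]; 210 [0.074 0.046]; 225 [0.064 0.053]; 240 [0.053 0.057]; 255 [0.042 0.058]; 270 [0.03  0.056]; 285 [0.019 0.051]; 300 [0.01  0.044]; 315 [0.003 0.034]; 330 [-0.001  0.023]; 345 [-0.002  0.012];
```

To row units: 0.076 m is 0.152, 0.067 m is 0.134.

>>> inch_along:
  moves:
    - [[0,0,0],[0.01,-0.022,0],0]
    - [[0,0,0],[0.024,-0.04,0],0]
    - [[0,0,0],[0.044,-0.054,0],0]
    - [[0,0,0],[0.066,-0.062,0],0]
    - [[0,0,0],[0.088,-0.064,0],0]
    - [[0,0,0],[0.112,-0.06,0],0]
    - [[0,0,0],[0.134,-0.05,0],0]
    - [[0,0,0],[0.152,-0.036,0],0]

```text
time_s: 3.78
ee_pos: [0.5354, 0.1522, 0.239]
eef_rot: [-2.329, -2.107, 0.0]
force: [-3.2, -3.4, 7.6]
grip_width: 0.221
grasp_force: 39.8
```

```bash
cat > h.py <<'E'
from cam import *; from bench import bot
import sys
s=bot.sense(); c=s['ee_pos']; p=SR.inv().apply(c-STAND)
print('stand pos',p.round(4),np.degrees(np.arctan2(p[1],p[0])).round(1),np.hypot(p[0],p[1]).round(4),s['force'].round(1),s['grasp_force'])
a0=float(sys.argv[1]); base={**s,'eef_rot':down(-.101).as_rotvec(),'ee_pos':hand(a0,0)}
for a in range(15,int(sys.argv[2])+1,15): print(a,delta(hand(a0-a,0),down(-.101),base)[1][:2].round(3),end='; ')
E
python3 h.py -205.4 120
```

```text
stand pos [-0.0425  0.021   0.239 ] 153.7 0.0474 [-3.2 -3.4  7.6] 39.82252299785614
15 [0.007 0.01 ]; 30 [0.011 0.02 ]; 45 [0.012 0.032]; 60 [0.01  0.044]; 75 [0.005 0.054]; 90 [-0.002  0.064]; 105 [-0.012  0.07 ]; 120 [-0.022  0.075];
```

To row units: 0.075 m is 0.15, 0.07 m is 0.14.

>>> inch_along:
  moves:
    - [[0,0,0],[0.014,0.02,0],0]
    - [[0,0,0],[0.022,0.04,0],0]
    - [[0,0,0],[0.024,0.064,0],0]
    - [[0,0,0],[0.02,0.088,0],0]
    - [[0,0,0],[0.01,0.108,0],0]
    - [[0,0,0],[-0.004,0.128,0],0]
    - [[0,0,0],[-0.024,0.14,0],0]
    - [[0,0,0],[-0.044,0.15,0],0]

```text
time_s: 4.78
ee_pos: [0.6074, 0.1221, 0.2389]
eef_rot: [-2.329, -2.106, 0.002]
force: [-22.9, 1.2, 12.2]
grip_width: 0.216
grasp_force: 40.7
```

```bash
python3 h.py -325.4 120
```

```text
stand pos [0.0353 0.0271 0.2389] 37.5 0.0445 [-22.9   1.2  12.2] 40.70605427026749
15 [-0.012  0.001]; 30 [-0.023 -0.001]; 45 [-0.034 -0.006]; 60 [-0.043 -0.013]; 75 [-0.05  -0.023]; 90 [-0.054 -0.034]; 105 [-0.055 -0.045]; 120 [-0.053 -0.057];
```

```bash
python3 h.py -445.4 105 ; python3 h.py -550.4 90
```

```text
stand pos [0.0353 0.0271 0.2389] 37.5 0.0445 [-22.9   1.2  12.2] 40.70605427026749
15 [ 0.005 -0.011]; 30 [ 0.012 -0.02 ]; 45 [ 0.022 -0.027]; 60 [ 0.033 -0.031]; 75 [ 0.044 -0.032]; 90 [ 0.056 -0.03 ]; 105 [ 0.067 -0.025]; stand pos [0.0353 0.0271 0.2389] 37.5 0.0445 [-22.9   1.2  12.2] 40.70605427026749
15 [0.009 0.007]; 30 [0.016 0.017]; 45 [0.02  0.028]; 60 [0.021 0.04 ]; 75 [0.019 0.051]; 90 [0.014 0.062];
```

```bash
cat > h2.py <<'E'
from cam import *; from bench import bot
import sys
s=bot.sense(); C0=np.array([.5636,.1141,0])
cmd=np.array([.5464,.0730,0])+hand(-325.4,0)-hand(-85.4,0)   # believed commanded
import cam; cam.STAND=np.array([.5626,.1161,0])
p=SR.inv().apply(s['ee_pos']-cam.STAND); print(cmd,s['ee_pos'],np.degrees(np.arctan2(p[1],p[0])))
b={**s,'eef_rot':down(-.101).as_rotvec(),'ee_pos':cmd}
for a in range(15,316,15): print(a,delta(hand(-325.4-a,0),down(-.101),b)[1][:2].round(3),end='; ')
E
python3 h2.py; sed -i 's/^STAND=.*; SR/STAND=np.array([.5626,.1161,0]); SR/' cam.py
```

```text
[0.60831709 0.12034209 0.        ] [0.60737242 0.12208617 0.23893504] 34.81371486162974
15 [-0.01 -0.  ]; 30 [-0.022 -0.002]; 45 [-0.033 -0.007]; 60 [-0.042 -0.014]; 75 [-0.048 -0.024]; 90 [-0.053 -0.035]; 105 [-0.054 -0.046]; 120 [-0.052 -0.058]; 135 [-0.047 -0.069]; 150 [-0.04  -0.078]; 165 [-0.03  -0.085]; 180 [-0.019 -0.089]; 195 [-0.007 -0.09 ]; 210 [ 0.004 -0.088]; 225 [ 0.015 -0.083]; 240 [ 0.024 -0.076]; 255 [ 0.031 -0.066]; 270 [ 0.035 -0.055]; 285 [ 0.036 -0.044]; 300 [ 0.034 -0.032]; 315 [ 0.029 -0.021];
```

To row units: -0.058 m is -0.116, -0.054 m is -0.108.

>>> inch_along:
  moves:
    - [[0,0,0],[-0.02,0,0],0]
    - [[0,0,0],[-0.044,-0.004,0],0]
    - [[0,0,0],[-0.066,-0.014,0],0]
    - [[0,0,0],[-0.084,-0.028,0],0]
    - [[0,0,0],[-0.096,-0.048,0],0]
    - [[0,0,0],[-0.106,-0.07,0],0]
    - [[0,0,0],[-0.108,-0.092,0],0]
    - [[0,0,0],[-0.104,-0.116,0],0]

```text
time_s: 5.78
ee_pos: [0.5453, 0.0745, 0.239]
eef_rot: [2.33, 2.103, -0.002]
force: [1.4, -8.4, 6.5]
grip_width: 0.218
grasp_force: 40.3
```

```bash
python3 h.py -445.4 120;python3 h.py -565.4 65
```

```text
stand pos [ 0.0036 -0.0449  0.239 ] -85.4 0.045 [ 1.4 -8.4  6.5] 40.33441185951233
15 [ 0.005 -0.011]; 30 [ 0.012 -0.02 ]; 45 [ 0.022 -0.027]; 60 [ 0.033 -0.031]; 75 [ 0.044 -0.032]; 90 [ 0.056 -0.03 ]; 105 [ 0.067 -0.025]; 120 [ 0.076 -0.018]; stand pos [ 0.0036 -0.0449  0.239 ] -85.4 0.045 [ 1.4 -8.4  6.5] 40.33441185951233
15 [0.007 0.01 ]; 30 [0.011 0.02 ]; 45 [0.012 0.032]; 60 [0.01  0.044];
```

To row units: 0.076 m is 0.152, 0.067 m is 0.134.

>>> inch_along:
  moves:
    - [[0,0,0],[0.01,-0.022,0],0]
    - [[0,0,0],[0.024,-0.04,0],0]
    - [[0,0,0],[0.044,-0.054,0],0]
    - [[0,0,0],[0.066,-0.062,0],0]
    - [[0,0,0],[0.088,-0.064,0],0]
    - [[0,0,0],[0.112,-0.06,0],0]
    - [[0,0,0],[0.134,-0.05,0],0]
    - [[0,0,0],[0.152,-0.036,0],0]

```text
time_s: 6.78
ee_pos: [0.5358, 0.153, 0.239]
eef_rot: [2.329, 2.104, 0.0]
force: [6.0, -18.1, 5.0]
grip_width: 0.216
grasp_force: 40.4
```

>>> inch_along:
  moves:
    - [[0,0,0],[0.014,0.02,0],0]
    - [[0,0,0],[0.022,0.04,0],0]
    - [[0,0,0],[0.024,0.064,0],0]
    - [[0,0,0],[0.02,0.088,0],0]
    - [[0,0,0],[0.018,0.094,0],0]
    - [[0,0,0],[0.018,0.094,0],0]

```text
time_s: 7.52
ee_pos: [0.5829, 0.1564, 0.239]
eef_rot: [2.331, 2.104, -0.003]
force: [-4.4, -11.8, 8.4]
grip_width: 0.215
grasp_force: 40.8
```

```bash
python3 h.py 90 10
```

```text
stand pos [-0.0004  0.0451  0.239 ] 90.5 0.0451 [ -4.4 -11.8   8.4] 40.778406858444214
```

To row units: -0.1 m is -0.2, -0.06 m is -0.12.

>>> inch_along:
  moves:
    - [[0,0,0],[0,0,0],1]
    - [[0,0,0],[0,0,0],1]
    - [[0,0,0],[0,0,0],1]
    - [[0,0,0],[0,0,-0.04],1]
    - [[0,0,0],[0,0,-0.12],1]
    - [[0,0,0],[0,0,-0.2],1]
    - [[0,0,0],[0,0,-0.2],1]

```text
time_s: 8.4
ee_pos: [0.5834, 0.1577, 0.3434]
eef_rot: [2.328, 2.105, 0.009]
force: [0.3, -0.2, -0.2]
grip_width: 1.004
grasp_force: 0.0
```

```bash
python3 -c "
from cam import *; from bench import bot
s=bot.sense(); d=down(-.101)
print(s['joints'].round(2),delta([.5175,-.342,.3],d,s))"
```

```text
[ 0.22 -0.05  1.43  0.    1.75  0.32] (array([ 0.006, -0.002,  0.   ]), array([-0.5039, -0.0154,  0.0423]))
```

To row units: -0.43 m is -0.86, -0.006 m is -0.012.

>>> inch_along:
  moves:
    - [[0,0,0],[-0.06,-0.002,0],1]
    - [[0,0,0],[-0.16,-0.004,0],1]
    - [[0,0,0],[-0.28,-0.008,0.02],1]
    - [[0,0,0],[-0.4,-0.012,0.04],1]
    - [[0,0,0],[-0.52,-0.016,0.06],1]
    - [[0,0,0],[-0.64,-0.02,0.08],1]
    - [[0,0,0],[-0.76,-0.024,0.084],1]
    - [[0,0,0],[-0.86,-0.028,0.084],1]

```text
time_s: 9.4
ee_pos: [0.5248, -0.2709, 0.2964]
eef_rot: [-2.331, -2.106, 0.0]
force: [-0.2, -0.1, -0.2]
grip_width: 0.999
grasp_force: 0.0
```

>>> inch_along:
  moves:
    - [[0,0,0],[-0.08,-0.002,0],1]
    - [[0,0,0],[-0.12,-0.002,0],1]
    - [[0,0,0],[-0.148,-0.002,0],1]
    - [[0,0,0],[-0.148,-0.002,0],1]
    - [[0,0,0],[-0.148,-0.002,0],1]

```text
time_s: 10.02
ee_pos: [0.5174, -0.3415, 0.2965]
eef_rot: [2.33, 2.107, 0.0]
force: [0.5, -0.2, -0.3]
grip_width: 0.998
grasp_force: 0.0
```

```bash
python3 -c "
from cam import *; from bench import bot
s=bot.sense(); d=down(-.101); g=[.5175,-.342]
print(s['joints'].round(2),delta([*g,.121],d,s))
f=bot.grab_frame('wrist'); cv2.imwrite('pics/w2.png',f['img'][:,:,::-1]); np.savez('w2.npz',**{k:np.array(v) for k,v in f.items()}); print(proj(f,[[*g,.175],[*g,.16],[*g,.07]]))"
```

```text
[-0.62 -0.01  1.47  0.    1.68 -0.52] (array([ 0.   , -0.   ,  0.001]), array([-5.000e-04,  1.000e-04,  1.755e-01]))
[[319.6347617  189.28606391]
 [319.59917703 184.69904406]
 [319.44306605 164.58404845]]
```

View pics/w2.png

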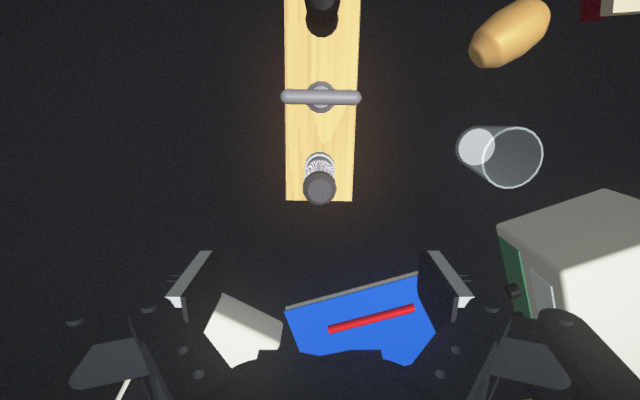

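The wrist picture shows the gun's cap at (320,188), against (319.6,188) predicted, so the gripper is centred over it. The T-key's bar at (320,97) is clear of the fingers. I'll go down and grip.

To row units: 0.176 m is 0.352, 0.17 m is 0.34.

>>> inch_along:
  moves:
    - [[0,0,0],[0,0,0.08],1]
    - [[0,0,0],[0,0,0.18],1]
    - [[0,0,0],[0,0,0.28],1]
    - [[0,0,0],[0,0,0.34],1]
    - [[0,0,0],[0,0,0.352],1]
    - [[0,0,0],[0,0,0.352],1]
    - [[0,0,0],[0,0,0.352],0]
    - [[0,0,0],[0,0,0.352],0]
  grip_force: 100

```text
time_s: 11.08
ee_pos: [0.5175, -0.3426, 0.1216]
eef_rot: [2.33, 2.105, 0.001]
force: [0.1, 0.1, -0.4]
grip_width: 0.603
grasp_force: 0.0
```

>>> inch_along:
  moves:
    - [[0,0,0],[0,0,0],0]
    - [[0,0,0],[0,0,0],0]
    - [[0,0,0],[0,0,0],0]
    - [[0,0,0],[0,0,0],0]

```text
time_s: 11.58
ee_pos: [0.5172, -0.3425, 0.1211]
eef_rot: [2.33, 2.106, 0.0]
force: [-1.9, 0.7, 5.3]
grip_width: 0.307
grasp_force: 98.0
```

To row units: -0.26 m is -0.52, -0.08 m is -0.16.

>>> inch_along:
  moves:
    - [[0,0,0],[0,0,-0.06],0]
    - [[0,0,0],[0,0,-0.16],0]
    - [[0,0,0],[0,0,-0.26],0]
    - [[0,0,0],[0,0,-0.36],0]
    - [[0,0,0],[0,0,-0.46],0]
    - [[0,0,0],[0,0,-0.52],0]
    - [[0,0,0],[0,0,-0.52],0]

```text
time_s: 12.45
ee_pos: [0.5173, -0.3426, 0.3821]
eef_rot: [2.329, 2.104, 0.001]
force: [0.1, 0.0, -4.8]
grip_width: 0.305
grasp_force: 99.0
```

```bash
cat >> cam.py <<'E'
N=SR.apply([0,-np.sin(np.radians(35)),np.cos(np.radians(35))]); TIP=STAND+SR.apply([0,-.0795,.1677])
def along(back,d0=.0908): # tool pose with the seat `back` m above the tip on the axis
    z0=np.array([0,0,-1.]); ax=np.cross(z0,-N); ang=np.arctan2(np.linalg.norm(ax),z0@-N)
    return TIP+N*(d0+back), R.from_rotvec(ax/np.linalg.norm(ax)*ang)*down(-.101)
E
python3 -c "
from cam import *; from bench import bot
s=bot.sense(); print(s['joints'].round(2),TIP,N)
p,r=along(.08); print(p,delta(p,r,s))"
```

```text
[-0.63 -0.    1.33  0.    1.82 -0.52] [0.5262628  0.04539032 0.1677    ] [-0.26216552 -0.51015602  0.81915204]
[ 0.48148493 -0.04174432  0.30761117] (array([-0.22 ,  0.57 ,  0.001]), array([ 0.2958, -0.0662,  0.0739]))
```

To row units: 0.296 m is 0.592, -0.04 m is -0.08, 0.57 rad is 0.1425.

>>> inch_along:
  moves:
    - [[0,0,0],[0.06,-0.014,0],0]
    - [[-0.0075,0.02,0],[0.16,-0.036,0],0]
    - [[-0.02,0.05,0],[0.26,-0.06,0.04],0]
    - [[-0.03,0.08,0],[0.36,-0.08,0.07],0]
    - [[-0.04,0.105,0],[0.44,-0.1,0.1],0]
    - [[-0.05,0.13,0],[0.52,-0.12,0.13],0]
    - [[-0.055,0.1425,0],[0.592,-0.132,0.148],0]
    - [[-0.055,0.1425,0],[0.592,-0.132,0.148],0]

```text
time_s: 13.45
ee_pos: [0.4801, -0.0398, 0.3031]
eef_rot: [-2.081, -1.879, -0.824]
force: [0.3, -0.1, -3.5]
grip_width: 0.306
grasp_force: 99.3
```

```bash
cat > n.py <<'E'
from cam import *; from bench import bot
import sys
s=bot.sense(); print(s['joints'].round(2),s['force'].round(1))
for b in map(float,sys.argv[1:]): print(b,delta(*along(b),s))
E
python3 n.py .08 .03; python3 -c "
from cam import *; from bench import bot
for n in ['wrist','scene','top']:
  f=bot.grab_frame(n); cv2.imwrite(f'pics/{n}3.png',f['img'][:,:,::-1]); np.savez(f'{n}3.npz',**{k:np.array(v) for k,v in f.items()}); print(n,proj(f,[TIP,TIP+N*.08,TIP+N*.067]))
"
```

```text
[-0.49 -0.4   1.87  0.61  1.67 -0.33] [ 0.3 -0.1 -3.5]
0.08 (array([-0.006, -0.003, -0.003]), array([ 0.0008,  0.0025, -0.0043]))
0.03 (array([-0.006, -0.003, -0.003]), array([0.0007, 0.0028, 0.0457]))
wrist [[323.18983181 176.08585117]
 [323.83383515 200.96329389]
 [323.70264384 195.88991357]]
scene [[308.62091804 188.11758864]
 [289.83503393 171.84165931]
 [293.02065937 174.60159774]]
top [[308.10733747 231.74249704]
 [324.69064211 238.80827555]
 [321.85885763 237.60200885]]
```

```bash
python3 - <<'E'
import cv2,numpy as np
o=[]
for n,x,y,w,h,k in [("wrist3",250,110,130,130,3),("scene3",255,130,100,100,4),("top3",270,190,66,130,3)]:
    im=cv2.imread(f"pics/{n}.png")[y:y+h,x:x+w]; o.append(cv2.resize(im,None,fx=k,fy=k,interpolation=cv2.INTER_CUBIC)[:390])
cv2.imwrite("pics/c3.png",np.hstack(o)[:, :800] if 0 else np.hstack([o[0],o[1][:390]]))
E
```

```text
(no output)
```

View pics/c3.png

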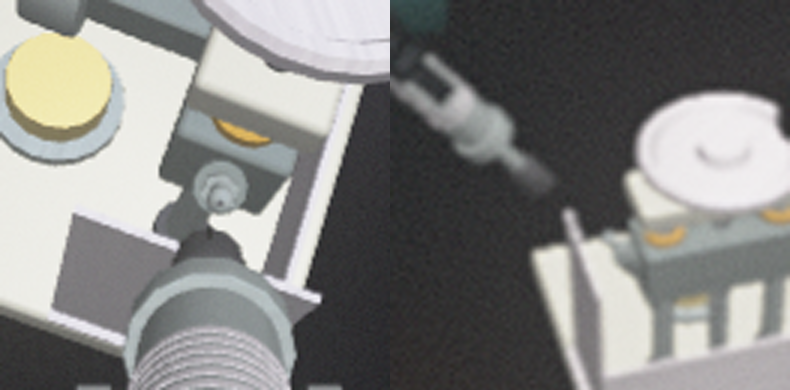

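The wrist crop shows the nipple's tip at about (322.3,175.7) in the full picture, against (323.2,176.1) predicted, so the model is good to under 1 mm. The gun's axis is near column 320, and the scene crop shows the coupler clear of the splash guard. I'll centre the gun and approach.

To row units: 0.002 m is 0.004, 0.001 m is 0.002.

>>> inch_along:
  moves:
    - [[0,0,0],[0.002,0.004,0],0]
    - [[0,0,0],[0.002,0.004,0],0]
    - [[0,0,0],[0.002,0.004,0],0]

```text
time_s: 13.98
ee_pos: [0.4833, -0.0409, 0.3072]
eef_rot: [-2.082, -1.882, -0.826]
force: [0.7, 0.2, -3.9]
grip_width: 0.307
grasp_force: 99.3
```

```bash
python3 n.py .08 .03 .015
```

```text
[-0.49 -0.39  1.86  0.61  1.67 -0.33] [ 0.7  0.2 -3.9]
0.08 (array([-0.003, -0.001, -0.001]), array([-0.0005, -0.0016, -0.0012]))
0.03 (array([-0.003, -0.001, -0.001]), array([-0.0006, -0.0014,  0.0488]))
0.015 (array([-0.003, -0.001, -0.001]), array([-0.0006, -0.0014,  0.0638]))
```

To row units: 0.048 m is 0.096, 0.03 m is 0.06, -0.003 rad is -0.0008.

>>> inch_along:
  moves:
    - [[-0.0008,0,0],[0,-0.002,0.02],0]
    - [[-0.0008,0,0],[-0.001,-0.003,0.06],0]
    - [[-0.0008,0,0],[-0.001,-0.003,0.09],0]
    - [[-0.0008,0,0],[-0.001,-0.003,0.096],0]
    - [[-0.0008,0,0],[-0.001,-0.003,0.096],0]
    - [[-0.0008,0,0],[-0.001,-0.003,0.096],0]

```text
time_s: 14.72
ee_pos: [0.4943, -0.0165, 0.2679]
eef_rot: [-2.084, -1.882, -0.83]
force: [0.5, 0.8, -3.0]
grip_width: 0.299
grasp_force: 99.3
```

```bash
python3 n.py .03 .015 0; python3 -c "
from cam import *; from bench import bot
f=bot.grab_frame('wrist'); im=f['img'][:,:,::-1]; o=[cv2.resize(im[120:240,255:385],None,fx=3,fy=3,interpolation=2)]
print(proj(f,[TIP,TIP+N*.03,TIP+N*.0167]))
f=bot.grab_frame('scene'); o.append(cv2.resize(f['img'][150:210,270:340,::-1],None,fx=6,fy=6,interpolation=2)); cv2.imwrite('pics/c4.png',np.hstack(o)); print(proj(f,[TIP,TIP+N*.0167,TIP+N*.07]))
"
```

```text
[-0.43 -0.39  1.92  0.61  1.58 -0.32] [ 0.5  0.8 -3. ]
0.03 (array([ 0.001, -0.001, -0.001]), array([-0.0004, -0.    ,  0.0012]))
0.015 (array([ 0.001, -0.001, -0.001]), array([-0.0004, -0.0001,  0.0162]))
0.0 (array([ 0.001, -0.001, -0.001]), array([-0.0005, -0.0001,  0.0312]))
[[319.40508419 189.40030659]
 [319.46290309 200.14634519]
 [319.43568058 195.0865782 ]]
[[308.62091804 188.11758864]
 [304.8563084  184.85589471]
 [292.29026985 173.96880613]]
```

View pics/c4.png

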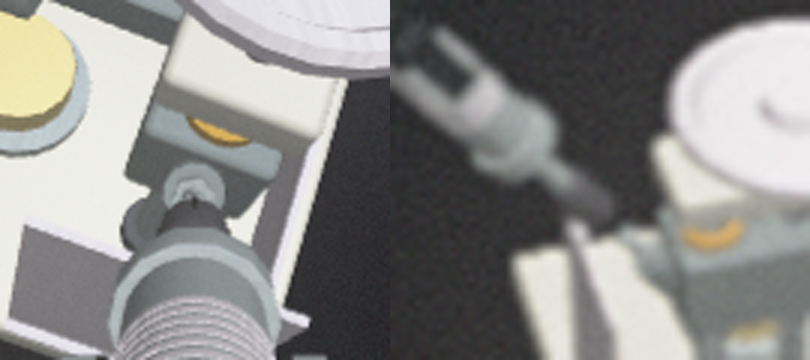

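The wrist crop shows the coupler and nipple in line, both near column 194 of the crop, and the scene crop agrees. I'll enter slowly, watching the force.

To row units: 0.022 m is 0.044, 0.019 m is 0.038.

>>> inch_along:
  moves:
    - [[0,0,0],[-0.001,0,0.01],0]
    - [[0,0,0],[-0.001,0,0.022],0]
    - [[0,0,0],[-0.001,0,0.032],0]
    - [[0,0,0],[-0.001,0,0.038],0]
    - [[0,0,0],[-0.001,0,0.044],0]
    - [[0,0,0],[-0.001,0,0.044],0]
  grip_force: 120

```text
time_s: 15.58
ee_pos: [0.5001, -0.0055, 0.2494]
eef_rot: [-2.084, -1.882, -0.83]
force: [-1.3, -1.2, 0.8]
grip_width: 0.301
grasp_force: 117.8
```

```bash
python3 n.py 0 -.014
```

```text
[-0.4  -0.38  1.95  0.61  1.53 -0.31] [-1.3 -1.2  0.8]
0.0 (array([ 0.001, -0.001, -0.001]), array([-0.    ,  0.    ,  0.0089]))
-0.014 (array([ 0.001, -0.001, -0.001]), array([-0.    ,  0.    ,  0.0229]))
```

To row units: 0.01 m is 0.02, 0.009 m is 0.018.

>>> inch_along:
  moves:
    - [[0,0,0],[0,0,0.006],0]
    - [[0,0,0],[0,0,0.012],0]
    - [[0,0,0],[0,0,0.018],0]
    - [[0,0,0],[0,0,0.02],0]
    - [[0,0,0],[0,0,0.02],0]
    - [[0,0,0],[0,0,0.02],0]

```text
time_s: 16.32
ee_pos: [0.5026, -0.0006, 0.2416]
eef_rot: [-2.084, -1.883, -0.83]
force: [-6.4, -6.9, 7.6]
grip_width: 0.303
grasp_force: 119.4
```

```bash
python3 -c "
from cam import *; from bench import bot
s=bot.sense(); print((s['force']-[.5,.5,-3.5])@N)"; python3 n.py 0 -.014
```

```text
14.699118181974193
[-0.39 -0.38  1.95  0.61  1.52 -0.31] [-6.4 -6.9  7.6]
0.0 (array([ 0.001, -0.001, -0.   ]), array([-0.    , -0.    , -0.0006]))
-0.014 (array([ 0.001, -0.001, -0.   ]), array([-0.    , -0.    ,  0.0134]))
```

Units first: shifts go in shares of 0.5 m and turns go in shares of 4 rad. So 0.013 m is 0.026, 0.011 m is 0.022.

>>> inch_along:
  moves:
    - [[0,0,0],[0,0,0.006],0]
    - [[0,0,0],[0,0,0.012],0]
    - [[0,0,0],[0,0,0.018],0]
    - [[0,0,0],[0,0,0.022],0]
    - [[0,0,0],[0,0,0.026],0]
    - [[0,0,0],[0,0,0.026],0]
    - [[0,0,0],[0,0,0.026],0]

```text
time_s: 17.2
ee_pos: [0.506, 0.0058, 0.2314]
eef_rot: [-2.084, -1.883, -0.83]
force: [-9.9, -9.7, 12.3]
grip_width: 0.3
grasp_force: 120.0
```

```bash
python3 -c "
from cam import *; from bench import bot
s=bot.sense(); print((s['force']-[.5,.5,-3.5])@N)"; python3 n.py 0 -.014
```

```text
20.815593186014738
[-0.38 -0.37  1.97  0.61  1.49 -0.31] [-9.9 -9.7 12.3]
0.0 (array([ 0.001, -0.   , -0.   ]), array([-0.0001, -0.0001, -0.0131]))
-0.014 (array([ 0.001, -0.   , -0.   ]), array([-0.0001, -0.0001,  0.0009]))
```

To row units: 0.0015 m is 0.003, 0.001 m is 0.002.

>>> inch_along:
  moves:
    - [[0,0,0],[0,0,0.002],0]
    - [[0,0,0],[0,0,0.003],0]
    - [[0,0,0],[0,0,0.003],0]
    - [[0,0,0],[0,0,0.003],0]

```text
time_s: 17.7
ee_pos: [0.5064, 0.0064, 0.2306]
eef_rot: [-2.085, -1.884, -0.83]
force: [-12.3, -12.9, 15.3]
grip_width: 0.302
grasp_force: 120.7
```

```bash
python3 -c "
from cam import *; from bench import bot
s=bot.sense(); print((s['force']-[.5,.5,-3.5])@N)
f=bot.grab_frame('wrist'); im=f['img'][:,:,::-1]; o=[cv2.resize(im[120:240,255:385],None,fx=3,fy=3,interpolation=2)]
f=bot.grab_frame('scene'); o.append(cv2.resize(f['img'][150:210,270:340,::-1],None,fx=6,fy=6,interpolation=2)); cv2.imwrite('pics/c5.png',np.hstack(o))"; python3 n.py -.014
```

```text
25.63486295163267
[-0.37 -0.37  1.97  0.61  1.49 -0.31] [-12.5 -12.3  15.3]
-0.014 (array([0.001, 0.   , 0.   ]), array([-0.0002, -0.0003, -0.0002]))
```

View pics/c5.png

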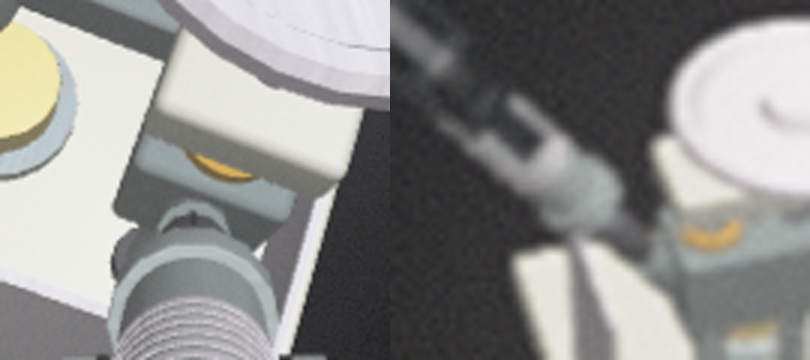

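The pictures show the coupler seated on the nipple (crop about (193,215)), with the gun in line and the collar close to the crosshead. Force along the axis rose past the spring's 19.5 N to 25.6 N exactly at full travel, so the nozzle is home. I'm handing in.

```bash
python3 -c "
from bench import bot
print(bot.finish_job())"
```

```text
the job is handed in; nothing more can be done
None
```

I handed the job in at about 18 s: the crosshead is wound up to its top stop, and the gun is snapped squarely onto the nipple and held there with its nozzle pressed home (about 25 N along the axis). The hand-in gave no verdict.

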